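# Test-run the crew's cut-off grinder before it is issued

## Robot

A 6-joint arm with a two-finger parallel gripper is mounted at the origin on the work surface. World frame = base frame: x ahead of the robot, y to its left, z up, the work surface at z = 0. Lengths are in m, angles in rad, forces in N, time in s.
With the tool pointing down it reaches from about 0.35 to 0.775 m from the base axis. Payload 7.3 kg.
Tool frame: the origin (TCP) lies at the very end of the fingers, on their centre line; the grasp point (between the pads) lies 19 mm behind it; z points along the fingers, y is the direction in which the jaws open and shut (so a half turn about z gives the same grasp; the last joint's range is limited). The gripper opens to 92 mm and grips with 3 to 60 N. Pads are 19 mm wide; open, the fingers measure 130 mm over their backs; the gripper's body (75 mm by 190 mm) begins 47 mm behind the grasp point.
Start: joints at [0.968, 0.342, 1.524, -0, 1.275, -0.146], TCP at [0.232, 0.471, 0.227] pointing down, gripper open.
Joint ranges: [-2.53, 2.53], [-0.77, 2.02], [0.04, 2.7], [-1, 4.14], [0.28, 2.66], [-3.11, 3.11]. Speed limits (rad/s): [2.57, 2.57, 3.14, 3.14, 3.14, 3.14].

## Interface

Orientations are given as a 3x3 rotation matrix whose columns are the frame's x, y, z axes.
In Python, from rig import env gives the robot as it stands.
- The arm moves only by the shell command python3 -m jog 'ROWS' [OPENING] [FORCE]. ROWS is JSON, a list of rows, each a list of 2 entries, a list of its own where there are three numbers: the shift along the tool's x, y, z in cm, then the turn, a rotation vector about the tool's x, y, z in rad. A call has 1 to 10 rows; each row is the pose to reach, as a shift and turn from the pose measured when the call began, along the tool's axes at that moment; what a row does not reach only later rows make up. A row lasts 1/12 s, in which the tool goes at most 41.7 mm and 7.16 degrees, less where a joint would pass 70% of its speed; a pose out of reach is approached as far as the arm can. A call with a gripper value outside its range is refused whole. OPENING is the opening, from 0 (shut) to 1 (fully open), set as the call begins (- or left out, the last holds). The fingers move at their own pace and stop on an object; FORCE is the grip in N (left out, the last holds). Time passes only in rows, so rows that repeat a pose let the fingers close. It gives the time, the measured TCP pose, the force and the opening at its end, in the units of the state.
- env.get_state(): the state, without advancing time (a new reading comes with each control period).
- env.snapshot(name): name is "scene" or "top" or "wrist"; returns (picture, depth): 480x640x3 uint8, red, green, blue; 480x640 float32, m along the optical axis (not along the pixel's ray), 0 where there is no reading.
- env.camera_info(name): a dict with "K" (3x3 intrinsics, pixels), "rvec" (rotation vector, rad) and "tvec" (3), from world to camera coordinates, as OpenCV has them. Camera axes: x right, y down, z forward; pixel columns grow to the right and rows downward; lengths in m; the calibration is good to about 2 mm. A picture is of the moment at which its call begins: read the wrist's pose just before it. camera_info takes no time and is no camera call; for the wrist camera it gives the pose at the moment of the call.
- env.sign_off(): hands the job in, once; it reports no verdict.
Trained networks look in the newest picture that a camera, given by its name, has taken for a name from the list of things; names that differ only in an ending like _2 or _b are one class to them, and where a whole thing is asked for, a point or a joint stands for the part that bears it (a point fixed in the world has none). Each returns a list of dicts, best first, with "score" (0 to 1); they miss things now and then, are a little off and sometimes report something else, mostly with a low value. They report only what shows in the picture. A call takes as long as a camera call.
- env.recognise(thing, camera): "point" ([x, y, z] in m, in world coordinates, good to about 4 mm: the middle of the surface that is visible of it).
The state is a dict: "time_s": time; "joint_pos": joint angles; "qd": joint speeds; "tau": joint torques, N m; "tcp_pos": TCP position; "tool_rot": TCP orientation; "ft_force": force on the tool from outside, world axes, zero at the start; "wrist_torque": the same for the moment, N m; "opening": opening from 0.0 (shut) to 1.0 (fully open).
Only numpy, scipy, OpenCV 4.12 (cv2) and the standard library are available. Lean on these libraries where they do the work, as an engineer would, in place of code of your own. Each camera call takes 0.05 s, during which the arm holds its last target.

## Task

Get the cut-off grinder on the control-room desk ready for the fire crew and test-run it in its mount: push its battery pack, now half out, fully home; then flip the lock-off lever on the paddle switch forward, towards the disc, and with the lever over squeeze the paddle all the way against the grip, keep it in for about two seconds, and let go completely so that paddle and lever spring back. Never touch the cutting disc, and leave the other things on the desk where they lie.

Things in the scene. Friction and masses are not known exactly. Their poses are not given: they have to be found in the camera images.
- grinder: Compact cut-off grinder, 290 mm long with its pack, lying on its side, strapped in a fixed mount (base plate 130 x 260 x 10 mm). Origin on the desk under the barrel's middle; +y forward to the disc, +x the paddle's side, z up. Barrel along y at x = 0, axis 85 mm up, 48 wide, 50 high, clear to grip on both sides and below for y = -74 to +47; behind, a collar 52 x 56 to y = -98, then the pack.
- plain_side (a point): Middle of the barrel's plain side, opposite the paddle and lever: x = -24, y = -18, z = 85 mm in the grinder's frame. Here the second finger bears in a squeeze. The barrel's top is 110 mm above the desk. Ahead, at y = 47 to 79, are front saddle and strap (114 mm high, 72 wide).
- disc: Cutting disc, 76 mm across, 1.6 thick, upright in a half guard (44 mm radius, round its rear half) on the paddle side of the gear head. Origin at its centre: x = 39, y = 105, z = 85 mm in the grinder's frame; guard and disc reach y = 60 to 144 and 130 mm above the desk. Not to be touched.
- pack (a joint): How far out the battery pack is, m: 0 = home against the collar, 0.030 = furthest out; starts 0.014 to 0.028. It slides straight along the grinder's y (forward = in) against about 6 N of friction, stays where left, stops dead at 0. Its block is 48 wide, 62 long, 54 mm high, centred 85 mm above the desk.
- pack_back (a point): Centre of the pack's flat rear face, where it is pushed. In the grinder's frame: x = 0, y = -160 mm when home (further back by the joint's value), 85 mm above the desk.
- paddle (a joint): Swing of the paddle switch, rad: 0 = sprung out, 0.10 = fully in, lying along the barrel. A black strip 120 long, 38 high (66 to 104 mm above the desk), 7 thick on the barrel's +x side, on a vertical pin at its front end (x = 25.5, y = 45 mm); the rear end y = -75 stands out furthest. Spring at the lever: 5 N to start, 10 N held in. While the lever stands out it is blocked and gives under 0.05 rad.
- paddle_face (a point): Point on the paddle's outer face at mid height, over the window into which the flipped lever folds, 62 mm behind its hinge: a good place to squeeze. In the grinder's frame about x = 39, y = -16 mm when out, x = 32.5 fully in.
- lockoff (a joint): Angle of the lock-off lever, rad: 0 = locked, standing out, leaning a little back; 1.75 = right forward, folded into the paddle's window, nearly flush. Paddle is free past about 0.6. A light spring (under 3 N at the tip) returns it when let go, so keep it over, e.g. with the finger that pushed it forward, until the paddle goes in; the paddle then keeps it clear and on letting go both spring back.
- lever_tip (a point): Middle of the free outer edge of the lever, a grey tab 22 high (74 to 96 mm above the desk), 4 thick, 18 mm proud of the paddle, turning forward about a vertical pin at x = 36, y = -33 mm of the grinder's frame and folding down over the 22 mm ahead of it. Locked, the tip is at about x = 58, y = -37, z = 85 mm.
- radio: Black hand-held radio lying on its back, 56 x 125 x 34 mm plus an 85 mm aerial, beside the mount on the paddle side. Origin under its middle. Leave alone.
- spare_pack: A spare battery pack lying on the desk, 54 x 96 x 48 mm high, beside the mount on the side without paddle. Origin under its middle. Leave alone.
- padlock: Brass gate padlock lying flat, 60 x 95 x 26 mm, near the grinder's front. Leave alone.
- spanner: Steel spanner 150 mm long lying near the mount. Leave alone.
- mug: White mug, 80 mm across, 90 mm high. Leave alone.
- torch: Aluminium torch lying, 150 x 44 mm. Leave alone.
- mouse: Black computer mouse, 100 x 58 x 30 mm. Leave alone.

How it is judged:
On the way, in this order (a step that is already met when the one before it is completed fails the run):
1. the battery pack is fully home (within 2 mm) (value of joint pack below 0.002 m), for 0.2 s.
2. the lock-off lever is flipped forward (past 0.7 rad) (value of joint lockoff above 0.7 rad), for 0.05 s.
3. the paddle is squeezed in (past 0.08 of 0.10 rad) and kept in for 1.5 s, pack still home (value of joint paddle above 0.08 rad and value of joint pack below 0.002 m), for 1.5 s.
At the end, for the whole second after the job is handed in: The battery pack is home within 2 mm, the paddle has sprung back out (under 0.02 rad) and the lock-off lever has returned to locked (under 0.15 rad), and the other things on the desk lie within 30 mm of where they were (value of joint pack below 0.002 m and value of joint paddle below 0.02 rad and value of joint lockoff below 0.15 rad and velocity of joint paddle below 0.1 rad/s and distance of each of radio, spare_pack, padlock, spanner, mug, torch, mouse from where it was at the start of the episode below 0.03 m); the robot touches nothing.
It fails at once if the cutting disc is touched by the robot (contact force between any of the fingers, the arm and disc above 0.5 N).
It fails at once if a thing lying on the desk is shifted by more than 30 mm (distance of any of radio, spare_pack, padlock, spanner, mug, torch, mouse from where it was at the start of the episode above 0.03 m).
It also fails if it takes over 45 s, if anything falls off the work surface, if the arm or the gripper's body presses on something with over 40 N, if the wrist force passes 120 N, or if a joint passes its speed limit or range.

## Working session

There is one attempt and no reset: what is moved stays moved. The work goes in short steps, Python scripts to look and compute and a shell command to move; the robot and the scene stay as the last step left them, time stands still between calls to the robot, and variables do not carry over. Pictures are saved under pics/ and viewed, and the job is handed in when it is done.

```bash
ls; mkdir -p pics
cat > h.py <<'E'
import numpy as np, cv2
from rig import env
def cam(n):
    c=env.camera_info(n); R=cv2.Rodrigues(np.array(c["rvec"],float))[0]; return np.array(c["K"]),R,np.array(c["tvec"],float).ravel()
def snap(n,f):
    c=cam(n); im,d=env.snapshot(n); cv2.imwrite("pics/"+f,im[:,:,::-1]); return im,d,c
def cloud(d,c):
    K,R,t=c; v,u=np.mgrid[:d.shape[0],:d.shape[1]]
    P=np.stack([(u-K[0,2])/K[0,0]*d,(v-K[1,2])/K[1,1]*d,d],-1)
    return (P-t)@R
E
python3 - <<'E'
from h import *
s=env.get_state(); print(s)
for n in ["scene","top"]:
    im,d,c=snap(n,n+"0.png"); np.savez("pics/"+n,im=im,d=d,K=c[0],R=c[1],t=c[2])
for n in ["grinder","plain_side","disc","pack_back","paddle_face","lever_tip","radio","spare_pack"]:
    r=env.recognise(n,"top"); print(n,[(np.round(x["point"],4),round(x["score"],2)) for x in r[:2]])
print(env.get_state()["time_s"])
E
```

```text
pics
{'time_s': 0.0, 'joint_pos': array([ 9.67995630e-01,  3.42691719e-01,  1.52507310e+00, -2.59705869e-05,
        1.27539825e+00, -1.46043684e-01]), 'qd': array([ 5.45386897e-05, -8.07000948e-04,  1.91050943e-04,  2.28540645e-03,
       -5.65318972e-04,  2.49655807e-04]), 'tau': array([-6.76736581e-04, -4.31236053e+01, -2.44217098e+01,  7.17036752e-02,
        5.60185465e-02, -1.33010640e-04]), 'tcp_pos': array([0.23130446, 0.47081496, 0.22604149]), 'tool_rot': array([[-8.97490755e-01,  4.41032411e-01, -8.69882459e-04],
       [ 4.41033221e-01,  8.97489826e-01, -1.30771660e-03],
       [ 2.03965254e-04, -1.55731062e-03, -9.99998767e-01]]), 'ft_force': array([ 0.79975261, -0.3317643 , -0.46122325]), 'wrist_torque': array([0.01044717, 0.03432134, 0.02329277]), 'opening': 1.001425007799158}
grinder []
plain_side [(array([ 0.5465, -0.0247,  0.1039]), 0.65)]
disc [(array([0.6304, 0.0927, 0.0842]), 0.48)]
pack_back [(array([ 0.5141, -0.1432,  0.1096]), 0.84)]
paddle_face [(array([ 0.5803, -0.0424,  0.1046]), 0.58), (array([ 0.4206, -0.0155,  0.0527]), 0.37)]
lever_tip []
radio [(array([ 0.6773, -0.0882,  0.0367]), 0.93), (array([0.6271, 0.096 , 0.0861]), 0.56)]
spare_pack [(array([ 0.4215, -0.0163,  0.0497]), 0.63)]
0.5
```

View pics/top0.png

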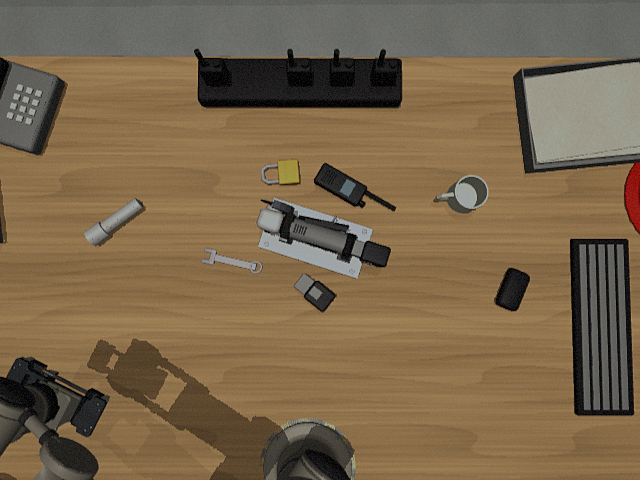

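View pics/scene0.png

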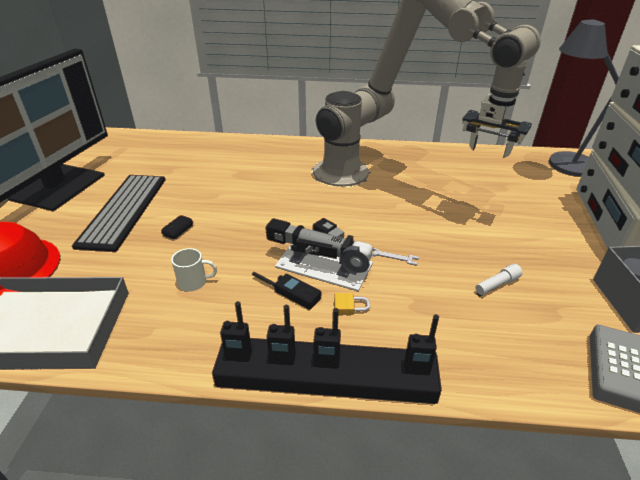

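The top view shows the grinder at pixels (260–390, 205–260): disc and gear head to the left at (270,215), pack to the right at (375,253), and the paddle side facing up towards the radio at (345,185). I'll get a rough pose next, then a wrist view.

```bash
python3 - <<'E'
from h import *
z=np.load("pics/top.npz"); P=cloud(z["d"],(z["K"],z["R"],z["t"]))
print(z["K"][0,0], -z["R"].T@z["t"])
sub=P[190:285,250:400].reshape(-1,3)
m=(sub[:,2]>0.095)&(sub[:,2]<0.14)
q=sub[m]; print(len(q))
c=q[:,:2].mean(0); u,s,v=np.linalg.svd(q[:,:2]-c); print(c,v,np.degrees(np.arctan2(v[0,1],v[0,0])))
pl=sub[(sub[:,2]>0.006)&(sub[:,2]<0.016)]
print(len(pl)); 
r=cv2.minAreaRect(pl[:,:2].astype(np.float32)*1000); print(r)
d=v[0]*np.sign(v[0][1]); n=np.array([d[1],-d[0]])
al=(q[:,:2]-c)@d; ac=(q[:,:2]-c)@n
for a in np.arange(-.16,.16,.01):
    k=(al>=a)&(al<a+.01)
    if k.sum(): print(round(a,3),k.sum(),np.round([ac[k].min(),ac[k].max(),np.median(q[k,2]),q[k,2].max()],4))
E
python3 -m jog '[[[0,0,0],[0,0,0]]]'
```

```text
571.6092550292192 [ 0.44781792 -0.02508646  1.41709354]
3316
[ 0.5575269  -0.02991237] [[ 0.3335956   0.94271627]
 [ 0.94271627 -0.3335956 ]] 70.51284005387629
2323
((557.2498779296875, -42.34991455078125), (229.6510009765625, 367.82989501953125), 0.06393646448850632)
-0.16 90 [-0.0236  0.0245  0.111   0.1184]
-0.15 93 [-0.0242  0.0232  0.1111  0.119 ]
-0.14 93 [-0.0251  0.0234  0.1109  0.1198]
-0.13 94 [-0.0254  0.0235  0.1095  0.1169]
-0.12 95 [-0.0268  0.0231  0.1106  0.1184]
-0.11 80 [-0.0228  0.0214  0.1072  0.1154]
-0.1 70 [-0.0193  0.0162  0.1048  0.1107]
-0.09 70 [-0.0251  0.0163  0.1054  0.1115]
-0.08 94 [-0.0276  0.0232  0.1107  0.1196]
-0.07 97 [-0.0284  0.0219  0.1092  0.1177]
-0.06 104 [-0.0265  0.0404  0.107   0.1145]
-0.05 116 [-0.0276  0.0399  0.1055  0.1139]
-0.04 114 [-0.027   0.0389  0.1059  0.1148]
-0.03 116 [-0.0287  0.0385  0.1062  0.1157]
-0.02 124 [-0.0288  0.0522  0.1058  0.1173]
-0.01 117 [-0.0299  0.0356  0.1062  0.1168]
0.0 115 [-0.0293  0.034   0.106   0.1156]
0.01 115 [-0.0295  0.0321  0.1062  0.1149]
0.02 115 [-0.0296  0.0298  0.1061  0.114 ]
0.03 108 [-0.0295  0.029   0.1064  0.1166]
0.04 104 [-0.0309  0.0279  0.106   0.1142]
0.05 98 [-0.0301  0.0267  0.1059  0.1148]
0.06 94 [-0.0407  0.0168  0.1075  0.1168]
0.07 122 [-0.0407  0.0334  0.1129  0.1201]
0.08 134 [-0.0398  0.0386  0.111   0.121 ]
0.09 121 [-0.0297  0.0383  0.106   0.1286]
0.1 139 [-0.0326  0.0382  0.1087  0.1316]
0.11 138 [-0.0357  0.0375  0.1093  0.1313]
0.12 119 [-0.0329  0.0374  0.1079  0.1315]
0.13 108 [-0.0329  0.0312  0.108   0.1219]
0.14 61 [-0.0303  0.0317  0.1043  0.1136]
0.15 3 [0.0289 0.0295 0.1006 0.1125]
time_s: 0.58
tcp_pos: [0.2315, 0.4712, 0.2267]
tool_rot: [[-0.897, 0.441, 0.0], [0.441, 0.897, 0.0], [-0.0, 0.0, -1.0]]
ft_force: [-0.5, -0.4, 0.2]
opening: 1.0
```

```bash
cat >> h.py <<'E'
import json,os,sys
from scipy.spatial.transform import Rotation as Ro
def G():
    g=json.load(open("g.json")); return np.array(g["o"]),np.radians(g["a"])
def axes(a): # grinder x,y in world
    y=np.array([np.cos(a),np.sin(a),0]); x=np.array([y[1],-y[0],0]); return x,y
def plan(gx,gy,gz):
    o,a=G(); x,y=axes(a); s=env.get_state()
    T=o[0]*np.array([1,0,0])+o[1]*np.array([0,1,0])+x*gx+y*gy+np.array([0,0,gz])
    Rt=np.stack([y,x,[0,0,-1]],1); R=s["tool_rot"]
    print("shift cm",np.round(R.T@(T-s["tcp_pos"])*100,2),"rot",np.round(Ro.from_matrix(R.T@Rt).as_rotvec(),3),"t",s["time_s"])
def ing():
    o,a=G(); x,y=axes(a); s=env.get_state(); d=s["tcp_pos"]-np.array([*o,0]); f=s["ft_force"]
    print("g-frame tcp mm",np.round([d@x*1e3,d@y*1e3,d[2]*1e3],1),"F",np.round([f@x,f@y,f[2]],1),"open mm",round(s["opening"]*92,1),"t",s["time_s"])
E
python3 - <<'E'
from h import *
d=np.array([.3336,.9427]); n=np.array([d[1],-d[0]]); c=np.array([.5575,-.0299])
o=c+.014*d-.004*n; json.dump({"o":list(o),"a":72.3},open("g.json","w")); print(o)
plan(0,-.04,.30); ing()
E
```

```text
[ 0.5583996 -0.0153678]
shift cm [-51.38 -33.21  -7.33] rot [0.    0.    1.423] t 0.5833
g-frame tcp mm [-459.3  364.1  226.7] F [-0.4 -0.5  0.2] open mm 92.0 t 0.5833
```

```bash
python3 -m jog '[[[0,0,-4],[0,0,0.1]],[[-4,-2.5,-7.3],[0,0,0.2]],[[-8,-5,-7.3],[0,0,0.3]],[[-12,-7.5,-7.3],[0,0,0.4]],[[-16,-10,-7.3],[0,0,0.5]],[[-20,-12.5,-7.3],[0,0,0.6]],[[-23,-15,-7.3],[0,0,0.7]],[[-26,-17,-7.3],[0,0,0.8]],[[-29,-19,-7.3],[0,0,0.9]],[[-32,-21,-7.3],[0,0,1.0]]]'
python3 -c "
from h import *
plan(0,-.04,.30); ing()"
```

```text
time_s: 1.42
tcp_pos: [0.4187, 0.1534, 0.3]
tool_rot: [[-0.109, 0.994, 0.001], [0.994, 0.109, 0.0], [0.0, 0.001, -1.0]]
ft_force: [1.5, 0.1, 0.1]
opening: 1.002
shift cm [-2.195e+01  1.043e+01  1.000e-02] rot [ 0.001 -0.     0.418] t 1.4167
g-frame tcp mm [-184.4  118.3  300. ] F [1.4 0.6 0.1] open mm 92.1 t 1.4167
```

```bash
python3 -m jog '[[[-4,1.9,0],[0,0,0.1]],[[-8,3.8,0],[0,0,0.2]],[[-12,5.7,0],[0,0,0.3]],[[-16,7.6,0],[0,0,0.418]],[[-20,9.5,0],[0,0,0.418]],[[-22,10.4,0],[0,0,0.418]],[[-22,10.4,0],[0,0,0.418]],[[-22,10.4,0],[0,0,0.418]]]'
python3 - <<'E'
from h import *
ing(); im,d,c=snap("wrist","wrist1.png"); np.savez("pics/wrist1",im=im,d=d,K=c[0],R=c[1],t=c[2])
for n in ["disc","pack_back","paddle_face","lever_tip","plain_side"]:
    r=env.recognise(n,"wrist"); print(n,[(np.round(x["point"],4),round(x["score"],2)) for x in r[:2]])
E
```

```text
time_s: 2.08
tcp_pos: [0.5463, -0.0556, 0.2992]
tool_rot: [[0.307, 0.952, -0.001], [0.952, -0.307, 0.001], [0.0, -0.001, -1.0]]
ft_force: [-0.8, 1.2, -0.6]
opening: 1.001
g-frame tcp mm [  0.7 -42.  299.2] F [-1.2  0.9 -0.6] open mm 92.1 t 2.0833
disc [(array([0.6332, 0.0961, 0.1062]), 0.76)]
pack_back [(array([ 0.5245, -0.1314,  0.1094]), 0.92)]
paddle_face [(array([ 0.5877, -0.0391,  0.103 ]), 0.81)]
lever_tip [(array([ 0.5927, -0.0629,  0.0965]), 0.56)]
plain_side [(array([0.5638, 0.0022, 0.1064]), 0.72)]
```

View pics/wrist1.png

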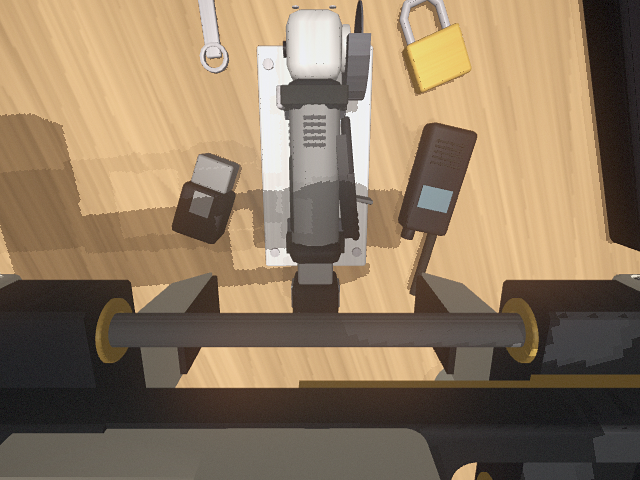

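The wrist view shows the barrel running up the image at (315,170), lever tab at (363,200), paddle along x≈350, collar and pack at (315,250–300), and disc with guard at (358,60). I'll fit the grinder pose from the depth.

Run:
```python
from h import *
z=np.load("pics/wrist1.npz"); P=cloud(z["d"],(z["K"],z["R"],z["t"]))
o,a=G(); x,y=axes(a)
q=P.reshape(-1,3)[(z["d"].ravel()>0)]; q=q-np.array([*o,0]); g=np.stack([q@x,q@y,q[:,2]],1)
f=g[(g[:,2]>.085)&(g[:,2]<.135)&(abs(g[:,0])<.09)&(g[:,1]<.17)&(g[:,1]>-.2)]
for b in np.arange(-.14,.16,.01):
    k=f[(f[:,1]>=b)&(f[:,1]<b+.01)]
    if len(k)>5:
        h=k[k[:,2]>.1]
        print(round(b,3),len(k),np.round([k[:,0].min(),k[:,0].max(),np.median(k[:,0])],4),"z",np.round(np.percentile(k[:,2],[50,98]),4), np.round([h[:,0].min(),h[:,0].max()],4) if len(h) else "")
pl=g[(g[:,2]>.007)&(g[:,2]<.014)&(abs(g[:,0])<.1)&(abs(g[:,1])<.2)]
im=z["im"].reshape(-1,3)[z["d"].ravel()>0]
w=(im.min(1)>110)&(g[:,2]>.004)&(g[:,2]<.016)&(abs(g[:,0])<.1)&(abs(g[:,1])<.2)
pl=g[w]; print(len(pl), cv2.minAreaRect((pl[:,:2]*1000).astype(np.float32)), np.median(pl[:,2]))
for lo,hi in [(-.1,-.08),(-.04,-.02),(.02,.04),(.08,.1)]:
    k=pl[(pl[:,1]>lo)&(pl[:,1]<hi)]; print(lo,np.round(np.percentile(k[:,0],[1,99]),4))
dk=g[(g[:,2]<.006)&(g[:,2]>-.02)]; print("desk",np.median(dk[:,2]))
lv=f[(f[:,0]>.046)&(f[:,1]<.0)&(f[:,1]>-.08)]; print("lever",len(lv),lv.min(0),lv.max(0))
```

```text
-0.14 435 [-0.0261  0.0254 -0.0004] z [0.1112 0.1127] [-0.0244  0.0236]
-0.13 529 [-0.0263  0.0255 -0.0003] z [0.1103 0.1123] [-0.0242  0.0235]
-0.12 392 [-0.0222  0.0215 -0.0003] z [0.1052 0.1093] [-0.0222  0.0215]
-0.11 325 [-0.0177  0.0172 -0.0003] z [0.1052 0.1067] [-0.0177  0.0172]
-0.1 296 [-0.0247  0.0242 -0.0002] z [0.1072 0.1115] [-0.0247  0.0242]
-0.09 474 [-0.026   0.0255 -0.0002] z [0.1116 0.1135] [-0.0255  0.0251]
-0.08 537 [-0.0251  0.0431  0.0008] z [0.1089 0.1119] [-0.0243  0.0431]
-0.07 611 [-0.0255  0.0443  0.0068] z [0.1063 0.1103] [-0.0213  0.0431]
-0.06 635 [-0.0256  0.0437  0.0067] z [0.1061 0.1103] [-0.023   0.0417]
-0.05 648 [-0.0253  0.0421  0.0067] z [0.1063 0.1105] [-0.0218  0.0416]
-0.04 738 [-0.0251  0.0569  0.0116] z [0.1052 0.1102] [-0.0225  0.0403]
-0.03 675 [-0.0247  0.0389  0.0067] z [0.1062 0.1104] [-0.0233  0.0389]
-0.02 685 [-0.0256  0.0376  0.0067] z [0.1062 0.1104] [-0.0232  0.0376]
-0.01 699 [-0.0255  0.0375  0.0058] z [0.1066 0.1105] [-0.023   0.0375]
0.0 687 [-0.0253  0.0365  0.0048] z [0.1068 0.1107] [-0.0218  0.0365]
0.01 687 [-0.0239  0.03
[... 597 characters left out ...]
87] [-0.0244  0.0454]
0.1 1108 [-0.0289  0.0454  0.01  ] z [0.1092 0.1298] [-0.0242  0.0454]
0.11 863 [-0.0285  0.0401  0.004 ] z [0.1086 0.1211] [-0.0239  0.0401]
0.12 731 [-0.0248  0.0399  0.0032] z [0.1074 0.1169] [-0.0237  0.0399]
0.13 206 [-0.019   0.04    0.0066] z [0.1031 0.1125] [-0.019  0.04 ]
0.14 8 [0.0383 0.0401 0.0385] z [0.0946 0.1008] [0.0383 0.0392]
8786 ((18.749298095703125, 8.199127197265625), (205.1493682861328, 291.3052673339844), 8.524059295654297) 0.009306783334438531
-0.1 [-0.0641  0.0642]
-0.04 [-0.0647  0.0643]
0.02 [-0.0644  0.0637]
0.08 [-0.0645  0.0639]
desk -0.0006809021171151754
lever 58 [ 0.04645331 -0.03701353  0.08578719] [ 0.05688394 -0.03115732  0.09703657]
```

The pose fits well: grinder axes within about 0.5 mm, pack about 22 mm out. Next I push the pack with shut fingers from behind.

```bash
python3 - <<'E'
from h import *
g=json.load(open("g.json")); x,y=axes(np.radians(g["a"])); g["o"]=list(np.array(g["o"])-.0004*x[:2]); json.dump(g,open("g.json","w"))
plan(0,-.215,.068)
E
python3 -m jog '[[[-4,0,0],[0,0,0]],[[-8,0,0],[0,0,0]],[[-12,0,0],[0,0,0]],[[-15.5,0,0],[0,0,0]],[[-17.2,0,0],[0,0,0]],[[-17.3,-0.1,4],[0,0,0]],[[-17.3,-0.1,8],[0,0,0]],[[-17.3,-0.1,12],[0,0,0]],[[-17.3,-0.1,15],[0,0,0]],[[-17.3,-0.1,15],[0,0,0]]]' 0 20
python3 - <<'E'
from h import *
plan(0,-.215,.068);ing()
im,d,c=snap("wrist","wrist2.png")
E
```

```text
shift cm [-1.757e+01 -2.000e-02  2.325e+01] rot [ 0.001 -0.001  0.002] t 2.3833
time_s: 3.22
tcp_pos: [0.4893, -0.2145, 0.145]
tool_rot: [[0.301, 0.953, -0.008], [0.954, -0.301, 0.006], [0.003, -0.01, -1.0]]
ft_force: [-1.2, 0.7, -0.6]
opening: 0.324
shift cm [-0.45  0.56  7.7 ] rot [-0.01  -0.003  0.003] t 3.2167
g-frame tcp mm [  -4.8 -210.8  145. ] F [-1.3  0.3 -0.6] open mm 29.8 t 3.2167
```

View pics/wrist2.png

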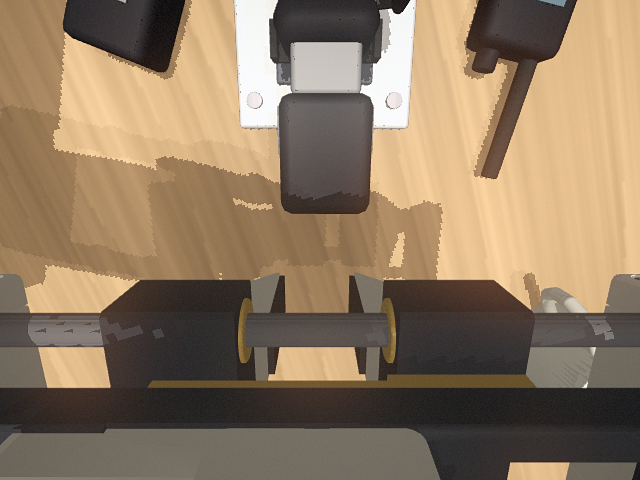

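Picture: pack rear edge at (325,213), fingers closing behind it, with the mug at lower right (560,335) clear of the path. I'll lower the tool.

```bash
python3 -m jog '[[[-0.4,0.5,3],[-0.01,-0.003,0.003]],[[-0.4,0.5,6],[-0.01,-0.003,0.003]],[[-0.4,0.5,7.7],[-0.01,-0.003,0.003]],[[-0.4,0.5,7.7],[-0.01,-0.003,0.003]],[[-0.4,0.5,7.7],[-0.01,-0.003,0.003]],[[-0.4,0.5,7.7],[-0.01,-0.003,0.003]]]' 0 20
python3 - <<'E'
from h import *
plan(0,-.170,.068);ing()
E
```

```text
time_s: 3.77
tcp_pos: [0.4962, -0.2215, 0.0743]
tool_rot: [[0.304, 0.953, 0.009], [0.953, -0.304, -0.005], [-0.002, 0.01, -1.0]]
ft_force: [0.4, -0.3, 0.8]
opening: 0.003
shift cm [ 4.53 -0.39  0.62] rot [0.01  0.002 0.   ] t 3.7667
g-frame tcp mm [   3.8 -215.3   74.3] F [ 0.5 -0.2  0.8] open mm 0.3 t 3.7667
```

```bash
python3 -m jog '[[[0.8,-0.3,0.6],[0.01,0.002,0]],[[1.6,-0.4,0.6],[0.01,0.002,0]],[[2.2,-0.4,0.6],[0.01,0.002,0]],[[2.7,-0.4,0.6],[0.01,0.002,0]],[[3.1,-0.4,0.6],[0.01,0.002,0]],[[3.5,-0.4,0.6],[0.01,0.002,0]],[[3.9,-0.4,0.6],[0.01,0.002,0]],[[4.3,-0.4,0.6],[0.01,0.002,0]],[[4.3,-0.4,0.6],[0.01,0.002,0]]]'
python3 - <<'E'
from h import *
plan(0,-.170,.068);ing()
im,d,c=snap("wrist","wrist3.png")
E
```

```text
time_s: 4.52
tcp_pos: [0.5058, -0.1792, 0.0689]
tool_rot: [[0.303, 0.953, 0.001], [0.953, -0.303, -0.001], [-0.001, 0.001, -1.0]]
ft_force: [-2.0, -2.2, 1.0]
opening: 0.007
shift cm [ 0.21 -0.01  0.09] rot [0.001 0.001 0.001] t 4.5167
g-frame tcp mm [ 1.000e-01 -1.721e+02  6.890e+01] F [-1.2 -2.7  1. ] open mm 0.7 t 4.5167
```

View pics/wrist3.png

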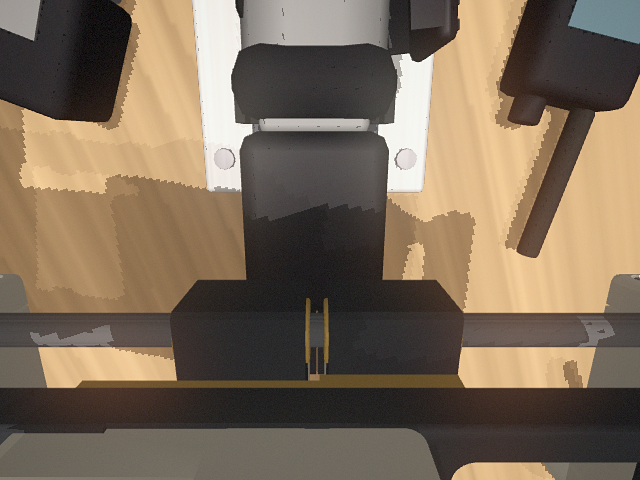

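The gap at (315,125) is still about 4–5 mm. I'll push further, gently.

```bash
python3 -m jog '[[[0.2,0,0],[0,0,0]],[[0.3,0,0],[0,0,0]],[[0.4,0,0],[0,0,0]],[[0.5,0,0],[0,0,0]],[[0.5,0,0],[0,0,0]]]'
python3 -c "
from h import *
ing()"
python3 -m jog '[[[0.2,0,0],[0,0,0]],[[0.3,0,0],[0,0,0]],[[0.3,0,0],[0,0,0]]]'
python3 - <<'E'
from h import *
ing()
im,d,c=snap("wrist","wrist4.png")
E
```

```text
time_s: 4.98
tcp_pos: [0.5066, -0.1767, 0.0689]
tool_rot: [[0.302, 0.953, -0.001], [0.953, -0.302, -0.005], [-0.005, 0.001, -1.0]]
ft_force: [-5.7, -14.3, 0.1]
opening: 0.007
g-frame tcp mm [ 1.000e-01 -1.695e+02  6.890e+01] F [ -1.1 -15.3   0.1] open mm 0.7 t 4.9833
time_s: 5.23
tcp_pos: [0.5066, -0.1769, 0.0689]
tool_rot: [[0.302, 0.953, -0.002], [0.953, -0.302, -0.009], [-0.01, 0.001, -1.0]]
ft_force: [-7.2, -17.0, 0.4]
opening: 0.008
g-frame tcp mm [ 1.000e-01 -1.696e+02  6.890e+01] F [ -1.7 -18.4   0.4] open mm 0.7 t 5.2333
```

View pics/wrist4.png

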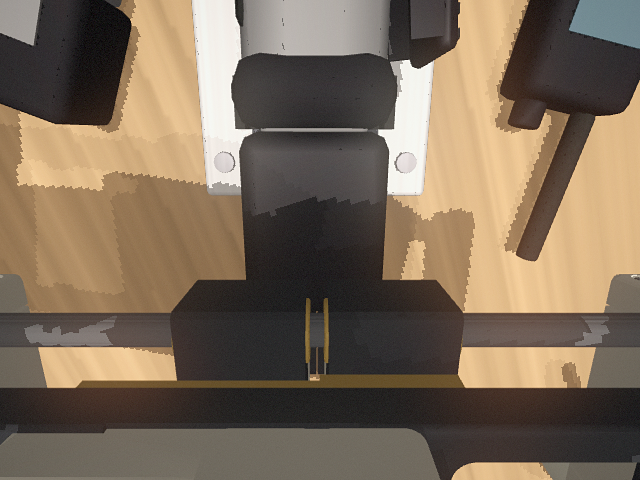

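Stopped dead at y = −169.5 mm with 18 N, as predicted for the pack home, and the gap at (315,130) has closed. I'll retract, rise, and open up over the barrel.

```bash
python3 -m jog '[[[-1,0,0],[0,0,0]],[[-2,0,0],[0,0,0]],[[-2.5,0,-2],[0,0,0]],[[-2.5,0,-5],[0,0,0]],[[-2.5,0,-8],[0,0,0]],[[0,0.2,-9],[0,0,0]],[[3,0.4,-9],[0,0,0]],[[6,0.4,-9],[0,0,0]],[[9,0.4,-9],[0,0,0]],[[10,0.4,-9],[0,0,0]]]' 1 25
python3 -m jog '[[[0,0,0],[0,0,0]],[[0,0,0],[0,0,0]],[[0,0,0],[0,0,0]]]'
python3 - <<'E'
from h import *
plan(.004,-.065,.066);ing()
im,d,c=snap("wrist","wrist5.png")
E
```

```text
time_s: 6.12
tcp_pos: [0.5415, -0.0785, 0.1581]
tool_rot: [[0.3, 0.954, -0.002], [0.954, -0.3, -0.007], [-0.008, 0.001, -1.0]]
ft_force: [-0.2, -0.6, -0.6]
opening: 0.683
time_s: 6.37
tcp_pos: [0.5412, -0.0794, 0.158]
tool_rot: [[0.3, 0.954, -0.002], [0.954, -0.3, -0.008], [-0.008, 0.0, -1.0]]
ft_force: [0.0, 0.6, 0.3]
opening: 0.898
shift cm [0.2  0.04 9.19] rot [0.    0.008 0.004] t 6.3667
g-frame tcp mm [  3.5 -66.3 158. ] F [-0.2  0.6  0.3] open mm 82.7 t 6.3667
```

View pics/wrist5.png

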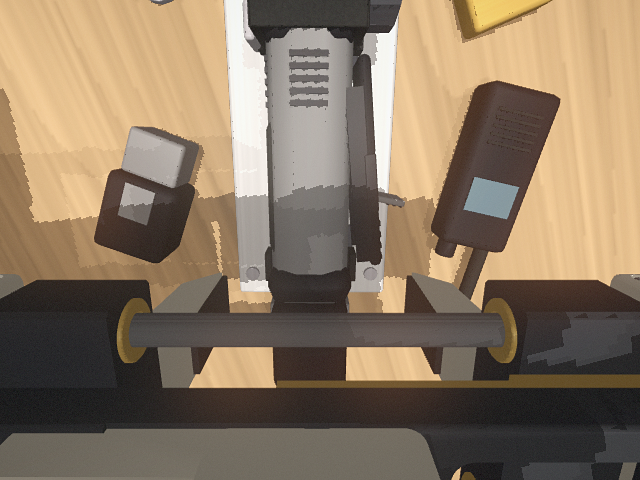

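Picture: lever tab at (390,200), finger tips opening behind it, pack flush with the collar at (310,290). Now descending straddling the barrel, behind the lever.

```bash
python3 -m jog '[[[0.2,0.05,1],[0,0.008,0.004]],[[0.2,0.05,2.5],[0,0.008,0.004]],[[0.2,0.05,4.5],[0,0.008,0.004]],[[0.2,0.05,6.5],[0,0.008,0.004]],[[0.2,0.05,8.3],[0,0.008,0.004]],[[0.2,0.05,9.2],[0,0.008,0.004]],[[0.2,0.05,9.2],[0,0.008,0.004]],[[0.2,0.05,9.2],[0,0.008,0.004]]]' 1 25
python3 - <<'E'
from h import *
plan(.004,-.030,.066);ing()
im,d,c=snap("wrist","wrist6.png")
E
```

```text
time_s: 7.08
tcp_pos: [0.542, -0.0792, 0.0657]
tool_rot: [[0.306, 0.952, -0.0], [0.952, -0.306, 0.0], [0.0, -0.0, -1.0]]
ft_force: [-0.3, -0.5, 0.7]
opening: 0.994
shift cm [ 3.58 -0.02 -0.03] rot [-0.    -0.    -0.002] t 7.0833
g-frame tcp mm [  4.2 -65.8  65.7] F [-0.2 -0.6  0.7] open mm 91.5 t 7.0833
```

View pics/wrist6.png

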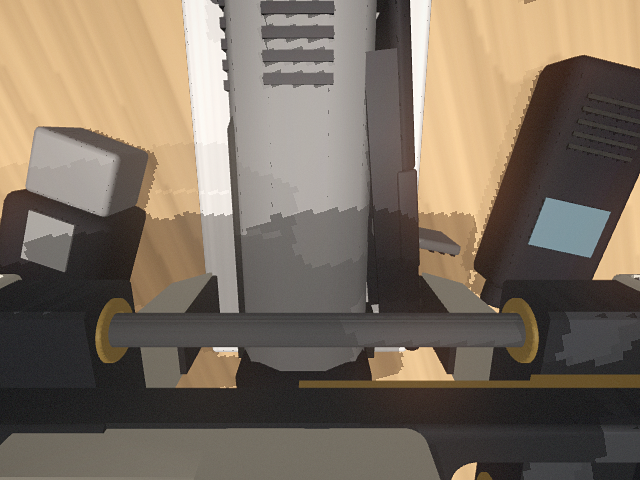

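Finger tip at (450,290) sits just behind the lever tab at (440,240), clear of the paddle. Moving forward to flip the lever.

```bash
python3 -m jog '[[[0.8,0,0],[0,0,0]],[[1.6,0,0],[0,0,0]],[[2.2,0,0],[0,0,0]],[[2.8,0,0],[0,0,0]],[[3.4,0,0],[0,0,0]],[[4.0,0,0],[0,0,0]],[[4.5,0,0],[0,0,0]],[[4.9,0,0],[0,0,0]],[[4.9,0,0],[0,0,0]],[[4.9,0,0],[0,0,0]]]'
python3 - <<'E'
from h import *
plan(.0042,-.0165,.066);ing()
im,d,c=snap("wrist","wrist7.png")
E
```

```text
time_s: 7.97
tcp_pos: [0.5583, -0.0322, 0.0667]
tool_rot: [[0.305, 0.952, 0.003], [0.952, -0.305, -0.0], [0.001, 0.003, -1.0]]
ft_force: [4.5, -0.8, -0.5]
opening: 0.996
shift cm [-0.04 -0.13  0.07] rot [ 0.003 -0.001 -0.001] t 7.9667
g-frame tcp mm [  5.5 -16.1  66.7] F [ 4.6  0.6 -0.5] open mm 91.6 t 7.9667
```

View pics/wrist7.png

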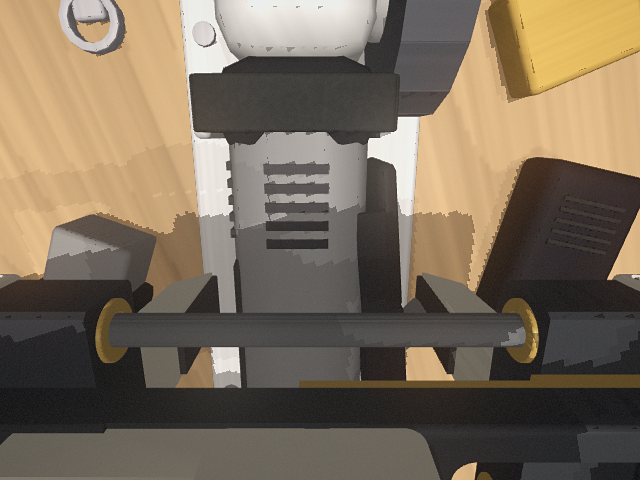

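There is now a +4.6 N side force: the lever is folded under the finger's inner face. Squeezing.

```bash
python3 -m jog '[[[0,-0.1,0],[0.003,0,0]],[[0,-0.1,0.05],[0.003,0,0]],[[0,-0.1,0.05],[0.003,0,0]],[[0,-0.1,0.05],[0.003,0,0]],[[0,-0.1,0.05],[0.003,0,0]],[[0,-0.1,0.05],[0.003,0,0]],[[0,-0.1,0.05],[0.003,0,0]],[[0,-0.1,0.05],[0.003,0,0]]]' 0 30
python3 - <<'E'
from h import *
plan(.0042,-.0165,.066);ing()
im,d,c=snap("wrist","wrist8.png"); snap("top","top8.png")
E
```

```text
time_s: 8.68
tcp_pos: [0.5561, -0.0317, 0.0665]
tool_rot: [[0.307, 0.952, -0.002], [0.952, -0.307, 0.002], [0.001, -0.002, -1.0]]
ft_force: [-3.8, 3.6, 6.4]
opening: 0.611
shift cm [-0.03  0.11  0.05] rot [-0.002 -0.001 -0.003] t 8.6833
g-frame tcp mm [  3.2 -16.2  66.5] F [-4.7  2.3  6.4] open mm 56.3 t 8.6833
```

View pics/wrist8.png

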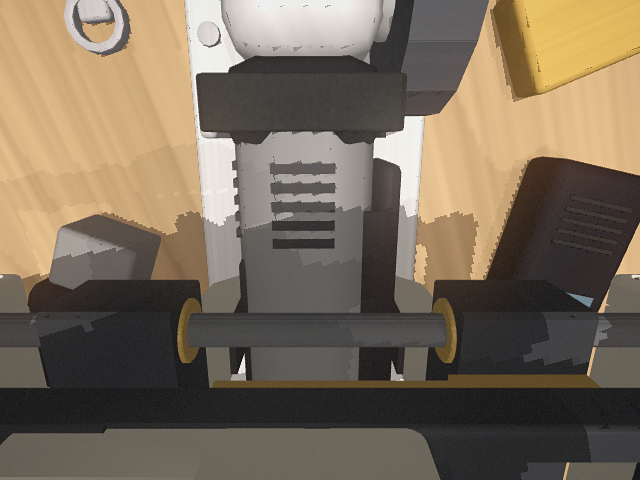

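Opening 56.3 mm (expected 56.5 fully in), and the paddle lies parallel to the barrel at (380,250). Holding a bit over two seconds.

```bash
python3 -m jog '[[[0,0,0],[0,0,0]],[[0,0,0],[0,0,0]],[[0,0,0],[0,0,0]],[[0,0,0],[0,0,0]],[[0,0,0],[0,0,0]],[[0,0,0],[0,0,0]],[[0,0,0],[0,0,0]],[[0,0,0],[0,0,0]],[[0,0,0],[0,0,0]],[[0,0,0],[0,0,0]]]' 0 30
python3 -c "
from h import *
ing()"
python3 -m jog '[[[0,0,0],[0,0,0]],[[0,0,0],[0,0,0]],[[0,0,0],[0,0,0]],[[0,0,0],[0,0,0]],[[0,0,0],[0,0,0]],[[0,0,0],[0,0,0]],[[0,0,0],[0,0,0]],[[0,0,0],[0,0,0]],[[0,0,0],[0,0,0]],[[0,0,0],[0,0,0]]]' 0 30
python3 - <<'E'
from h import *
ing()
im,d,c=snap("wrist","wrist9.png")
c=cam("wrist"); P=cloud(d,c); o,a=G(); x,y=axes(a); q=P.reshape(-1,3)[d.ravel()>0]-np.array([*o,0]); g=np.stack([q@x,q@y,q[:,2]],1)
for b in np.arange(-.02,.05,.01):
    k=g[(g[:,1]>b)&(g[:,1]<b+.01)&(g[:,2]>.1)&(g[:,2]<.112)]
    if len(k): print(round(b,2),k[:,0].max().round(4))
E
```

```text
time_s: 9.62
tcp_pos: [0.5561, -0.0316, 0.0665]
tool_rot: [[0.307, 0.952, -0.002], [0.952, -0.307, 0.002], [0.001, -0.002, -1.0]]
ft_force: [0.7, 1.6, 0.8]
opening: 0.616
g-frame tcp mm [  3.1 -16.2  66.5] F [0.2 1.8 0.8] open mm 56.7 t 9.6167
time_s: 10.45
tcp_pos: [0.5561, -0.0317, 0.0665]
tool_rot: [[0.307, 0.952, -0.002], [0.952, -0.307, 0.002], [0.001, -0.002, -1.0]]
ft_force: [0.3, 0.5, -0.1]
opening: 0.611
g-frame tcp mm [  3.1 -16.2  66.5] F [ 0.1  0.6 -0.1] open mm 56.2 t 10.45
-0.02 0.0342
-0.01 0.0457
0.0 0.0319
0.01 0.0318
0.02 0.0319
0.03 0.0319
0.04 0.0317
0.05 0.0294
```

Paddle face measured at x = 31.9 mm along its whole length: fully in. One last short hold, then open, move out to free the lever, and rise.

```bash
python3 -m jog '[[[0,0,0],[0,0,0]],[[0,0,0],[0,0,0]],[[0,0,0],[0,0,0]],[[0,0,0],[0,0,0]]]' 0 30
python3 -m jog '[[[0,0,0],[0,0,0]],[[0,0,0],[0,0,0]],[[0,0,0],[0,0,0]],[[0,0,0],[0,0,0]],[[0,0,0],[0,0,0]],[[0,0,0],[0,0,0]],[[0,0,0],[0,0,0]],[[0,0.5,0],[0,0,0]],[[0,1,0],[0,0,0]],[[0,1.3,0],[0,0,0]]]' 1 30
python3 -m jog '[[[0,0,0],[0,0,0]],[[0,0,-1],[0,0,0]],[[0,0,-4],[0,0,0]],[[0,0,-8],[0,0,0]],[[0,0,-12],[0,0,0]],[[0,0,-16],[0,0,0]],[[-2,0,-20],[0,0,0]],[[-5,0,-22],[0,0,0]],[[-5,0,-22],[0,0,0]],[[-5,0,-22],[0,0,0]]]'
python3 - <<'E'
from h import *
ing()
im,d,c=snap("wrist","wrist10.png")
P=cloud(d,c); o,a=G(); x,y=axes(a); m=d.ravel()>0; q=P.reshape(-1,3)[m]-np.array([*o,0]); g=np.stack([q@x,q@y,q[:,2]],1)
f=g[(g[:,2]>.085)&(g[:,2]<.135)]
for b in np.arange(-.18,.05,.01):
    k=f[(f[:,1]>b)&(f[:,1]<b+.01)&(abs(f[:,0])<.08)]
    if len(k): print(round(b,2),np.round([k[:,0].max(),np.median(k[:,2])],4))
snap("top","top10.png")
for n in ["radio","spare_pack"]:
    r=env.recognise(n,"top"); print(n,[(np.round(e["point"],4),round(e["score"],2)) for e in r[:2]])
E
```

```text
time_s: 10.83
tcp_pos: [0.5561, -0.0316, 0.0665]
tool_rot: [[0.307, 0.952, -0.002], [0.952, -0.307, 0.002], [0.001, -0.002, -1.0]]
ft_force: [0.3, 1.4, 1.2]
opening: 0.612
time_s: 11.67
tcp_pos: [0.5689, -0.0357, 0.0664]
tool_rot: [[0.307, 0.952, -0.002], [0.952, -0.307, 0.002], [0.001, -0.003, -1.0]]
ft_force: [-0.1, -0.9, -0.1]
opening: 0.999
time_s: 12.5
tcp_pos: [0.554, -0.0848, 0.2884]
tool_rot: [[0.309, 0.951, 0.001], [0.951, -0.309, 0.001], [0.002, 0.001, -1.0]]
ft_force: [0.3, 0.5, -1.4]
opening: 0.997
g-frame tcp mm [ 17.3 -67.5 288.4] F [ 0.1  0.5 -1.4] open mm 91.8 t 12.5
-0.16 [0.0234 0.1106]
-0.15 [0.0234 0.1111]
-0.14 [0.0235 0.1111]
-0.13 [0.0257 0.1111]
-0.12 [0.0257 0.111 ]
-0.11 [0.0258 0.1109]
-0.1 [0.0245 0.1086]
-0.09 [0.0257 0.1115]
-0.08 [0.0427 0.1089]
-0.07 [0.0447 0.1061]
-0.06 [0.0438 0.1064]
-0.05 [0.0426 0.1061]
-0.04 [0.057  0.1053]
-0.03 [0.0393 0.1062]
-0.02 [0.0383 0.1062]
-0.01 [0.0373 0.1065]
0.0 [0.0364 0.1065]
0.01 [0.0353 0.1069]
0.02 [0.0344 0.107 ]
0.03 [0.0334 0.107 ]
0.04 [0.0325 0.1076]
radio [(array([ 0.7155, -0.0352,  0.0353]), 0.44)]
spare_pack [(array([ 0.4312, -0.0228,  0.0504]), 0.78)]
```

View pics/wrist10.png

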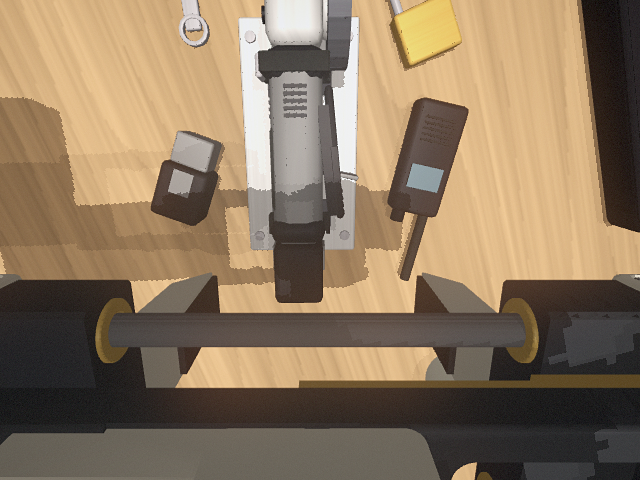

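View pics/top10.png

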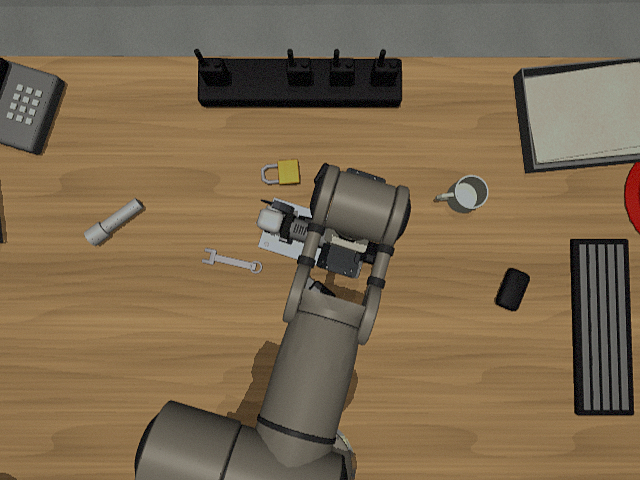

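The lever stands out again at (348,177), the paddle face slopes back to its original profile, and the pack (300,270) is flush with the collar. All other objects look unmoved. One numeric check of pack and lever from this view.

Run:
```python
from h import *
im,d,c=snap("wrist","wrist11.png")
P=cloud(d,c); o,a=G(); x,y=axes(a); m=d.ravel()>0; q=P.reshape(-1,3)[m]-np.array([*o,0]); g=np.stack([q@x,q@y,q[:,2]],1)
k=g[(abs(g[:,0])<.015)&(g[:,1]<-.08)&(g[:,1]>-.2)]
p=k[k[:,2]>.095]; print("pack rear y",p[:,1].min(), np.percentile(p[:,1],1))
for b in np.arange(-.106,-.088,.002):
    s=k[(k[:,1]>b)&(k[:,1]<b+.002)]; print(round(b,3),np.round([np.median(s[:,2]),s[:,2].min()],4) if len(s) else "")
l=g[(g[:,0]>.046)&(g[:,0]<.07)&(g[:,1]<0)&(g[:,1]>-.08)&(g[:,2]>.08)]; print("lever",l.min(0).round(4),l.max(0).round(4))
```

```text
pack rear y -0.1570382751145076 -0.15632534694696879
-0.106 [0.1113 0.11  ]
-0.104 [0.1112 0.1093]
-0.102 [0.1107 0.1087]
-0.1 [0.1091 0.1062]
-0.098 [0.1058 0.1034]
-0.096 [0.1052 0.1049]
-0.094 [0.1099 0.1085]
-0.092 [0.1107 0.1092]
-0.09 [0.1114 0.1105]
lever [ 0.046  -0.0799  0.0807] [ 0.07   -0.0296  0.3948]
```

Run:
```python
from h import *
o,a=G(); x,y=axes(a)
def prof(d,c,lo,hi):
    P=cloud(d,c); m=d.ravel()>0; q=P.reshape(-1,3)[m]-np.array([*o,0]); g=np.stack([q@x,q@y,q[:,2]],1)
    k=g[(abs(g[:,0])<.012)]
    return [(round(b*1e3,1),round(float(np.median(s[:,2]))*1e3,1)) for b in np.arange(lo,hi,.001) for s in [k[(k[:,1]>b)&(k[:,1]<b+.001)]] if len(s)]
z=np.load("pics/wrist1.npz"); print("before",prof(z["d"],(z["K"],z["R"],z["t"]),-.125,-.085))
im,d,c=snap("wrist","wrist12.png"); print("now",prof(d,c,-.105,-.085)); print("rear",prof(d,c,-.165,-.150))
cv2.imwrite("pics/z12.png",cv2.resize(im[220:320,240:380,::-1],None,fx=5,fy=5,interpolation=cv2.INTER_CUBIC))
```

```text
before [(np.float64(-125.0), 111.2), (np.float64(-124.0), 110.7), (np.float64(-123.0), 110.1), (np.float64(-122.0), 109.8), (np.float64(-121.0), 108.8), (np.float64(-120.0), 106.4), (np.float64(-119.0), 105.2), (np.float64(-118.0), 105.0), (np.float64(-117.0), 104.9), (np.float64(-116.0), 105.1), (np.float64(-115.0), 105.4), (np.float64(-114.0), 105.2), (np.float64(-113.0), 105.4), (np.float64(-112.0), 105.4), (np.float64(-111.0), 105.4), (np.float64(-110.0), 105.5), (np.float64(-109.0), 105.3), (np.float64(-108.0), 105.3), (np.float64(-107.0), 105.2), (np.float64(-106.0), 105.2), (np.float64(-105.0), 105.8), (np.float64(-104.0), 105.4), (np.float64(-103.0), 105.2), (np.float64(-102.0), 105.2), (np.float64(-101.0), 105.4), (np.float64(-100.0), 105.2), (np.float64(-99.0), 105.4), (np.float64(-98.0), 105.2), (np.float64(-97.0), 105.7), (np.float64(-96.0), 106.6), (np.float64(-95.0), 107.5), (np.float64(-94.0), 109.3), (np.float64(-93.0), 110.2), (np.float64(-92.0), 110.6), (np.float64(-91.0), 110.8), (np.float64(-90.0), 111.4), (np.float64(-89.0), 111.3), (np.float64(-88.0), 112.2), (n
[... 163 characters left out ...]
0), 111.2), (np.float64(-101.0), 110.2), (np.float64(-100.0), 109.8), (np.float64(-99.0), 108.9), (np.float64(-98.0), 106.7), (np.float64(-97.0), 105.1), (np.float64(-96.0), 105.3), (np.float64(-94.0), 109.9), (np.float64(-93.0), 110.3), (np.float64(-92.0), 110.6), (np.float64(-91.0), 111.1), (np.float64(-90.0), 111.5), (np.float64(-89.0), 111.4), (np.float64(-88.0), 111.9), (np.float64(-87.0), 112.2), (np.float64(-86.0), 112.3)]
rear [(np.float64(-158.0), 108.7), (np.float64(-157.0), 109.8), (np.float64(-156.0), 110.2), (np.float64(-155.0), 110.5), (np.float64(-154.0), 110.9), (np.float64(-153.0), 111.2), (np.float64(-152.0), 111.5), (np.float64(-151.0), 111.3), (np.float64(-150.0), 111.2)]
```

View pics/z12.png

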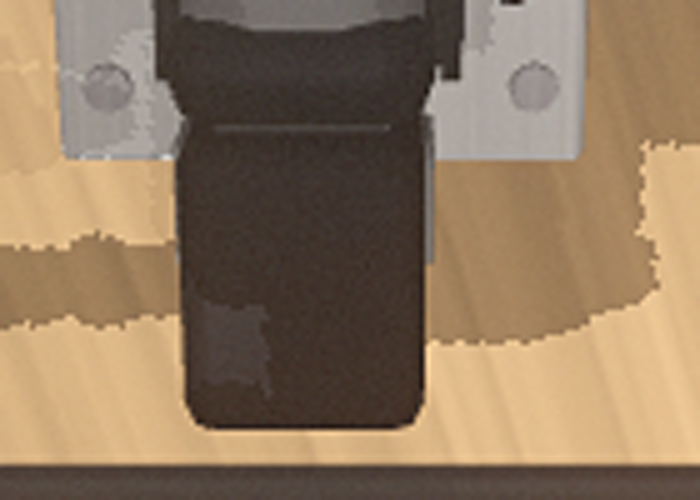

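The seam profile shows the pack moved forward 22 mm. Its front edge now meets the collar's rear edge (y ≈ −97.4 mm), consistent with the dead stop felt at 18 N. Everything has sprung back and the arm is clear, so I'm handing in.

```bash
python3 -c "
from h import *
ing(); print(env.sign_off())"
```

```text
g-frame tcp mm [ 16.5 -65.8 285.1] F [-0.5  0.7 -0.1] open mm 91.9 t 12.8
the job is handed in; nothing more can be done
None
```

The grinder is ready and was test-run in its mount, and I handed the job in at 12.8 s. The sign-off reports no verdict, so what follows rests on my own measurements.

- **Pack:** I pushed it in about 22 mm with the shut fingers until it stopped dead; the force rose to 18 N without further movement. In the last depth check its front edge meets the collar. A hairline seam still shows there, which I took for the rounded edges.
- **Lever and paddle:** I flipped the lever forward with the open finger, then squeezed the paddle against the plain side. The gripper stopped at 56.3 mm, and the paddle face lay flat along the barrel at about 32 mm. I held it for a little over 2 s (about 8.6 s to 10.8 s on the clock) and opened fully.
- **Last checks:** The paddle face is back to its starting slope, and the lever tip stands out at x ≈ 57 mm as it did at the start. The gripper is clear above, open and touching nothing. I kept the arm well away from the disc.
- **Other things on the desk:** In the last pictures they look unmoved, though the arm hid the radio and spare pack from the top camera. The recogniser's final fix on the radio (score 0.44) was several centimetres off its first one. The wrist picture shows the radio lying where it was, so I trusted the picture.

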